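Nudge the vial plate onto its two locating pins

ROBOT

A 6-joint arm with a two-finger parallel gripper is mounted at the origin on a cart in front of the work surface, level with it; the furniture and walls round the work are solid. World frame = base frame: x ahead of the robot, y to its left, z up, the work surface at z = 0. Lengths are in mm, angles in rad, forces in N, time in s.
With the tool pointing down it reaches from about 275 to 1000 mm from the base axis. Payload 8.4 kg.
Tool frame: the origin (TCP) lies between the finger pads; the fingertips stand 11 mm ahead of it and the grasp point (between the pads) lies 8 mm behind it; z points along the fingers, y is the direction in which the jaws open and shut (so a half turn about z gives the same grasp; the last joint's range is limited). The gripper opens to 85 mm and grips with 20 to 120 N. Pads are 22 mm wide; open, the fingers measure 114 mm over their backs; the gripper's body (76 mm by 85 mm) begins 54 mm behind the grasp point. The pads swing forward as they close: fully open they stand 13 mm farther back than shut.
Start: joints at [1.193, 0.353, 1.633, -0, 1.155, -0.002], TCP at [229.384, 581.387, 242.281] pointing down, gripper open.
Joint ranges: [-2.63, 2.63], [-0.92, 2.1], [0.06, 2.66], [-1.3, 4.44], [0, 2.69], [-3.02, 3.02]. Speed limits (rad/s): [2.22, 2.22, 2.79, 3.14, 3.14, 3.14].

INTERFACE

Orientations are given as [roll, pitch, yaw] about the fixed x, y, z axes, in that order (R = Rz(yaw) Ry(pitch) Rx(roll)).
In Python, from rig import r, eyes gives the robot as it stands. The module is installed in compiled form; this text tells all that it offers.
- The arm moves only by the tool servo_tool, never from a script. Its argument "rows" is a list of rows, each a list of 3 entries, a list of its own where there are three numbers: the shift along the world's x, y, z in cm, then the turn about the world's z in rad, then the finger opening in cm, from 0 to 8.54. A call has 1 to 5 rows; each row shifts and turns the commanded pose from where the row before left it; what a row does not reach is not made up. A row lasts 1/12 s, in which the tool goes at most 41.7 mm and 7.16 degrees, less where a joint would pass 70% of its speed; a pose out of reach is approached as far as the arm can. A call is refused whole if a number of a shift passes 4.17 or a number of a turn 0.125, either way. A call with a gripper value outside its range is refused whole. The fingers move at their own pace and stop on an object; "squeeze" is the grip in N (left out, the last holds). Time passes only in rows, so rows that do not move let the fingers close. It gives the time, the measured TCP pose, the force and the opening at its end, in the units of the state.
- r.sense(): the state, without advancing time (a new reading comes with each control period).
- eyes.grab_frame(name): name is "side" or "top" or "wrist"; returns a dict with "frame" (400x640x3 uint8, red, green, blue), "depth" (400x640 float32, mm along the optical axis (not along the pixel's ray), 0 where there is no reading), "vertical_fov" (degrees; the focal length in pixels is half the picture's height over the tangent of half this angle, whatever the lens; pixels are square), "cx", "cy" (the principal point, pixels), "camera_from_world" (4x4, takes a point from world to camera coordinates); the wrist camera has in their place "hand_eye" (4x4, takes a point from camera to tool coordinates, whose origin is the TCP and whose axes are the flange's). Camera axes: x right, y down, z forward; pixel columns grow to the right and rows downward; lengths in mm; the calibration is good to about 2 mm. The wrist camera is an equidistant fisheye: a pixel r from the principal point sees the ray r / f radians off the axis. A picture is of the moment at which its call begins: read the wrist's pose just before it.
- r.sign_off(): hands the job in, once; it reports no verdict.
The state is a dict: "clock": time; "qpos": joint angles; "qvel": joint speeds; "joint_efforts": joint torques, N m; "eef_pos": TCP position; "tcp_rot": TCP orientation; "contact_force": force on the tool from outside, world axes, zero at the start; "wrist_torque": the same for the moment, N m; "opening": opening from 0.0 (shut) to 1.0 (fully open).
Only numpy, scipy, OpenCV 4.12 (cv2) and the standard library are available. Lean on these libraries where they do the work, as an engineer would, in place of code of your own. Each camera call takes 0.05 s, during which the arm holds its last target.

TASK

The blue vial plate lies loose and askew on the plate station, half on the raised ledge and half on the tips of the two brass locating pins. Nudge it sideways with the fingertips, without pinching or lifting it, until both of its locating holes drop over the pins and it lies flat on the dark deck, flush with the ledge. Leave the two reagent vials where they stand, and finish clear of everything.

Things in the scene. Friction and masses are not known exactly. Their poses are not given: they have to be found in the camera images.
- station: Fixed low grey bench unit, 196 x 116 mm. Origin on the worktop under the seated plate's centre; +x: the way the plate slides off the ledge. Dark deck, top at z 30 mm, x -59 to +62, y -55 to +55 mm. Aluminium ledge, top at z 39 mm, x -129 to -59 mm. Brass pins at x +8, y +28 and -28 mm. The seated plate has the station's x, y and yaw, 4 mm clear of the ledge.
- plate: Loose blue metal plate, 110 (x) by 90 (y) by 9 mm, 0.17-0.34 kg. Origin: centre of underside. Six blind wells on top; two 13 mm through holes at x +8, y +28 and -28 mm. Starts at z 39 mm on ledge and pin tips, 18 to 32 mm short of seated in station x, up to 10 mm off in y, up to 0.18 rad askew. Seated: underside at z 30, top at z 39 mm. A hole starts to drop within 4 mm of its pin.
- pin_a (a point): Top centre of the brass pin at station y = +28 mm. Pin: 10 mm diameter, 9 mm tall above the deck, its upper half tapering to a 5 mm flat tip level with the ledge.
- pin_b (a point): Top centre of the brass pin at station y = -28 mm, like the other.
- hole_a (a point): Centre of the locating hole (13 mm) at plate y = +28 mm, at the underside of the plate; belongs over pin_a.
- hole_b (a point): Centre of the locating hole (13 mm) at plate y = -28 mm, at the underside of the plate; belongs over pin_b.
- vial_green: Bystander: loose reagent vial with white cap and green band, 23 mm wide, 50 mm tall, standing; origin at the centre of its underside.
- vial_orange: Bystander: loose reagent vial with white cap and orange band, 23 mm wide, 50 mm tall, standing; origin at the centre of its underside.

How it is judged:
By the outcome, as a careful person would: the job done as asked, in the order asked, and still so for the second after the job is handed in, with the robot touching nothing.
It also fails if it takes over 51 s, if anything falls off the work surface, if the arm or the gripper's body presses on something with over 40 N, if the wrist force passes 120 N, or if a joint passes its speed limit or range.

## Working session

There is one attempt and no reset: what is moved stays moved. The work goes in short steps, Python scripts to look and compute and a tool call to move; the robot and the scene stay as the last step left them, time stands still between calls to the robot, and variables do not carry over. Pictures are saved under pics/ and viewed, and the job is handed in when it is done.

Besides the shell and the picture viewer there is one more tool, called after "Request:" as name(argument=value, ...), one argument or row to a line, values as JSON. servo_tool: Moves the arm, as the interface text tells. Its arguments: {"type":"object","properties":{"rows":{"type":"array"},"squeeze":{"type":"number"}},"required":["rows"]}

```bash
mkdir -p pics; cat > h.py <<'E'
import numpy as np, cv2
from rig import r, eyes
def grab(n):
    s=r.sense(); d=eyes.grab_frame(n); return s,d
def save(n,f):
    s,d=grab(n); cv2.imwrite(f,cv2.cvtColor(d['frame'],cv2.COLOR_RGB2BGR)); np.savez('last_'+n+'.npz',**{k:v for k,v in d.items()}); return s,d
def world(d,u,v,z=None):
    f=200/np.tan(np.radians(d['vertical_fov'])/2)
    M=np.linalg.inv(d['camera_from_world'])
    ray=np.array([(u-d['cx'])/f,(v-d['cy'])/f,1.])
    if z is None: p=ray*d['depth'][int(round(v)),int(round(u))]; return M[:3,:3]@p+M[:3,3]
    a=M[:3,:3]@ray; o=M[:3,3]; return o+a*(z-o[2])/a[2]
E
python3 - <<'E'
from h import *
for n in('top','side'):
    s,d=save(n,f'pics/{n}0.png'); print(n,d['vertical_fov'],d['cx'],d['cy'],np.round(np.linalg.inv(d['camera_from_world'])[:3,3]))
print(s)
E
```

```text
top 54.7870783053019 312.1619488420892 192.79873238390928 [ 361. -317.  883.]
side 42.20590657888838 322.86754322664484 202.3706166344637 [ 124. -951.  473.]
{'clock': 0.05, 'qpos': array([ 1.19255814e+00,  3.53627544e-01,  1.63411699e+00, -4.85678396e-06,
        1.15520850e+00, -2.41002187e-03]), 'qvel': array([ 0.00039002, -0.00080071, -0.00168115, -0.00181063,  0.00118681,
       -0.00050832]), 'joint_efforts': array([ 1.83711869e-03, -6.06886983e+01, -3.43170190e+01,  1.64653852e-04,
        3.75491625e-03,  3.09594441e-05]), 'eef_pos': array([229.24193785, 580.95402285, 241.58187758]), 'tcp_rot': array([-3.14023227e+00,  1.16214381e-06,  2.76576646e+00]), 'contact_force': array([ 1.26032922, -0.31585436,  0.57408804]), 'wrist_torque': array([ 0.00360928, -0.00361321,  0.01757424]), 'opening': 1.0028662228275118}
```

View pics/top0.png

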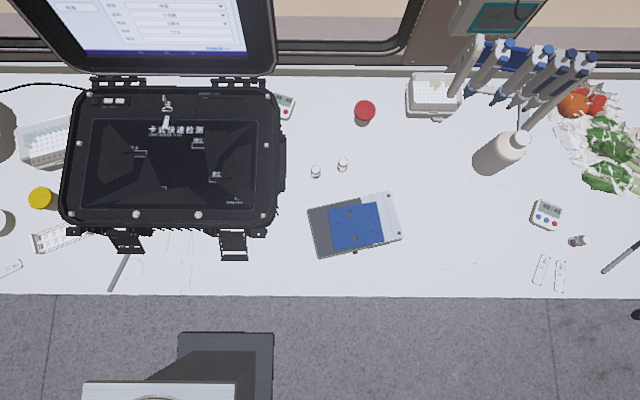

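View pics/side0.png

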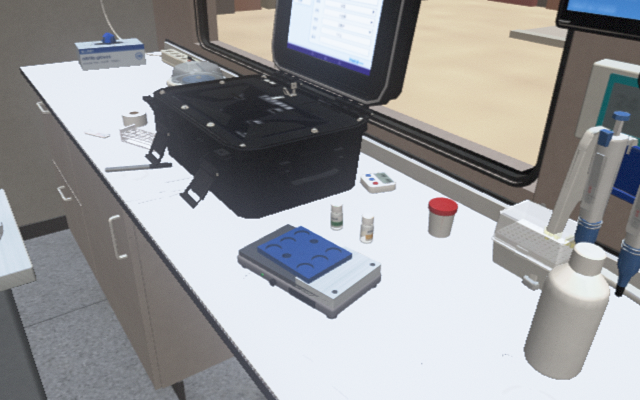

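The top view shows the station around (355,225) with the blue plate at about (355,226) and the ledge on the right. The vials stand at (316,171) and (342,164). Next I'll zoom in and measure.

```bash
python3 - <<'E'
from h import *
for n,(x0,x1,y0,y1),k in(('top',(295,415,150,270),5),('side',(225,395,195,325),4)):
    d=dict(np.load(f'last_{n}.npz')); im=cv2.cvtColor(d['frame'],cv2.COLOR_RGB2BGR)
    c=cv2.resize(im[y0:y1,x0:x1],None,fx=k,fy=k,interpolation=cv2.INTER_CUBIC); cv2.imwrite(f'pics/{n}0z.png',c)
    hsv=cv2.cvtColor(im,cv2.COLOR_BGR2HSV); m=cv2.inRange(hsv,(100,130,60),(125,255,255))
    m[:y0]=0;m[y1:]=0;m[:,:x0]=0;m[:,x1:]=0
    m=cv2.morphologyEx(m,cv2.MORPH_CLOSE,np.ones((5,5)))
    cs,_=cv2.findContours(m,cv2.RETR_EXTERNAL,cv2.CHAIN_APPROX_NONE); cc=max(cs,key=cv2.contourArea)
    q=cv2.boxPoints(cv2.minAreaRect(cc)); print(n,q)
    if n=='top':
        P=np.array([world(d,*p,z=48)[:2] for p in cc[:,0].astype(float)]); print(cv2.minAreaRect(P.astype(np.float32)))
        vs,us=np.nonzero(d['depth']); 
        W=np.array([[world(d,u,v) for u in range(300,410)] for v in range(185,265)]); z=W[...,2]
        m=(z>20)&(z<60); print(cv2.minAreaRect(W[m][:,:2].astype(np.float32)))
        W2=np.array([world(d,u,v) for u in range(300,360) for v in range(150,185)])
        for h in W2[W2[:,2]>35]: pass
        b=W2[W2[:,2]>35]; print(len(b)); 
        _,lab,cen=cv2.kmeans(b[:,:2].astype(np.float32),2,None,(3,50,.1),5,0); print(cen,b[:,2].max())
        print('z of plate',world(d,355,226)[2])
E
```

```text
top [[327.39175 209.61855]
 [376.35287 201.2252 ]
 [383.16177 240.94368]
 [334.20065 249.33702]]
((480.66357421875, -414.6962890625), (87.72843933105469, 107.25218200683594), 10.14853286743164)
((486.2050476074219, -415.7874755859375), (116.76972961425781, 193.55136108398438), 13.547866821289062)
149
[[ 361.1057  -317.2744 ]
 [ 615.2005  -358.96826]] 882.5045717707411
z of plate 47.74149820875448
side [[256.35672 250.01273]
 [276.6497  212.80891]
 [349.7261  252.6688 ]
 [329.43314 289.87262]]
```

```bash
ls pics
```

```text
side0.png
side0z.png
top0.png
top0z.png
```

View pics/top0z.png

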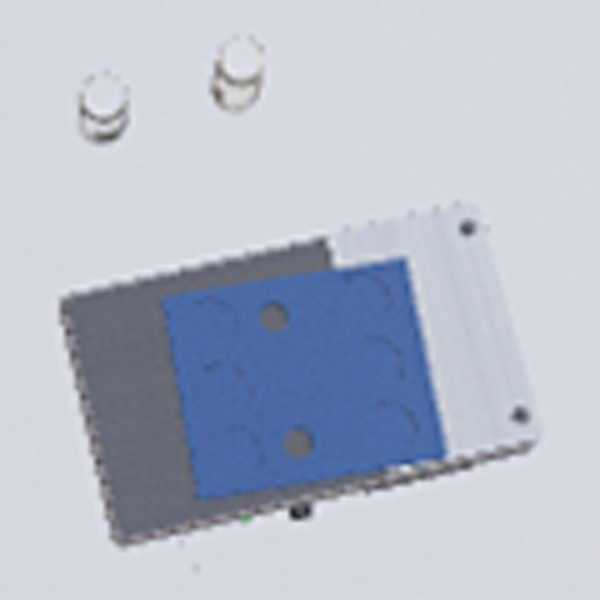

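View pics/side0z.png

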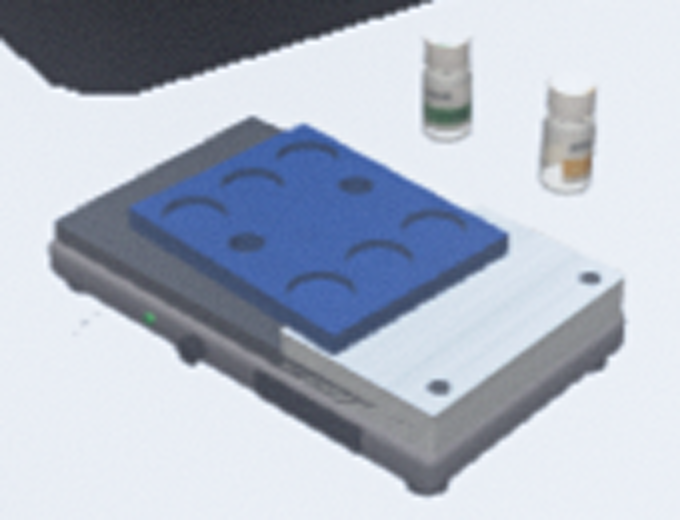

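```bash
python3 - <<'E'
from h import *
d=dict(np.load('last_top.npz'))
f=200/np.tan(np.radians(d['vertical_fov'])/2); M=np.linalg.inv(d['camera_from_world'])
v,u=np.mgrid[:400,:640]; D=d['depth']
P=np.stack([(u-d['cx'])/f*D,(v-d['cy'])/f*D,D],-1)@M[:3,:3].T+M[:3,3]
ok=D>0
print('x up?',world(d,320,100,z=0),world(d,320,300,z=0))
for X in range(200,900,50):
  row=[]
  for Y in range(-700,500,50):
    m=ok&(abs(P[...,0]-X)<25)&(abs(P[...,1]-Y)<25); row.append(f"{P[m][:,2].max():4.0f}" if m.any() else '   .')
  print(X,*row)
# vials
for n,(x0,x1,y0,y1) in dict(l=(308,328,160,182),r=(335,352,152,175)).items():
    q=P[y0:y1,x0:x1][(ok&(P[...,2]>40)&(P[...,2]<60))[y0:y1,x0:x1]]; print(n,len(q),q.mean(0))
E
```

```text
x up? [ 799.43406155 -338.21015339    0.        ] [ 320.54558337 -340.18718731    0.        ]
200 -739 -742 -739 -743 -741 -741 -740 -738 -740 -736 -742 -742 -740 -738 -740 -738 -739 -740 -742 -742 -740 -740 -738 -739
250 -741 -740 -740 -739 -741 -741 -739 -740 -740 -738 -741 -739 -741 -741 -742 -737 -742 -738 -738 -740 -736 -737 -740 -740
300 -741 -739 -743 -741 -740 -743 -742 -742 -740 -740 -738 -741 -739    1 -741 -740 -740 -741 -740 -744 -738 -744 -743 -742
350    4    4    5    5    5    5    4    4    4    4    4    4    4    4    3    4   14   10    4    5    4   10    .    .
400    4    4    5    4    4    7   31   33    4    4   54   54   36    5    5   32   32    4    4   23   34    9    2    .
450    6    4    4    4   48   52   52   51   28  149  151  152  151  151  151  151  151  151   32   27   33   33   18    .
500    4    6    4    6   44   51   52   51   33  152  150  148  152  149  151  151  149  152  144   61   61   33   30    .
550    4    4    5    4   42   51   51   32    4  151  150  150  149  149  150  149  149  150    .   62   60    4    3    .
600  136    4    3    4    5    4   52   53   51  151  149  149  150  150  149  149  148  151  145  101  100    3    4    .
650  167    4    4    6    4    4   52    4    4  151  150  150  149  149  149  149  149  152  145  101  101    2   66    .
700    6    4    3    4    4   58    4    4    4  152  149  148  149  165  174  151  152  151  145  102  101    .   68    .
750  278  279  168   96    5   62   60    5    3  209  204  203  206  197  198  211  208  208    .    2    4    4   66   -2
800  302  329  243   95    6    5    5    4    6  352  350  342  341  340  339  340  344  345  333    8    4    4    8    7
850  314  313  312  272  262   81   82   81   81   81   25    2    3    4    3    3    2    2    2   36   82   82   82   49
l 64 [ 606.7005402  -328.13206491   48.40300462]
r 67 [ 624.43218421 -389.73867096   48.30420837]
```

Request:
servo_tool(
  rows=[
    [[1.7,-3.7,0.1],-0.1,8.5],
    [[1.7,-3.7,0.1],-0.1,8.5],
    [[1.7,-3.7,0],-0.1,8.5],
    [[1.7,-3.7,0],-0.1,8.5],
    [[1.7,-3.7,0],-0.1,8.5],
  ],
)

```text
clock: 0.52
eef_pos: [314.5, 394.5, 243.9]
tcp_rot: [-3.141, 0.0, 2.261]
contact_force: [0.7, 0.1, 0.6]
opening: 0.994
```

Request:
servo_tool(
  rows=[
    [[1.7,-3.7,0],-0.1,8.5],
    [[1.7,-3.7,0],-0.1,8.5],
    [[1.7,-3.7,0],-0.1,8.5],
    [[1.7,-3.7,0],-0.1,8.5],
    [[1.7,-3.7,0],-0.1,8.5],
  ],
)

```text
clock: 0.93
eef_pos: [399.6, 209.5, 244.3]
tcp_rot: [3.142, 0.0, 1.761]
contact_force: [0.9, 0.4, -0.1]
opening: 0.993
```

Request:
servo_tool(
  rows=[
    [[0,-4,0],-0.1,6],
    [[0,-4,0],-0.1,6],
    [[0,-4,0],-0.1,6],
    [[0,-4,0],-0.1,6],
    [[0,-4,0],-0.1,6],
  ],
)

```text
clock: 1.35
eef_pos: [398.7, 9.6, 244.3]
tcp_rot: [3.141, -0.0, 1.261]
contact_force: [0.6, 1.0, -0.3]
opening: 0.703
```

Request:
servo_tool(
  rows=[
    [[0,-4,0],-0.1,6],
    [[0,-4,0],-0.1,6],
    [[0,-4,0],-0.1,6],
    [[0,-4,0],-0.1,6],
    [[0,-4,0],-0.1,6],
  ],
)

```text
clock: 1.77
eef_pos: [398.7, -190.6, 244.3]
tcp_rot: [3.142, -0.0, 0.761]
contact_force: [1.7, -0.1, -0.0]
opening: 0.703
```

Request:
servo_tool(
  rows=[
    [[0,-4,0],-0.1,6],
    [[0,-4,0],-0.1,6],
    [[0,-4,0],-0.1,6],
    [[0,-4,0],-0.1,6],
    [[0,-4,0],-0.1,6],
  ],
)

```text
clock: 2.18
eef_pos: [398.7, -390.6, 244.0]
tcp_rot: [-3.141, 0.0, 0.26]
contact_force: [1.2, -1.1, -0.7]
opening: 0.706
```

```bash
python3 - <<'E'
from h import *
s,d=save('wrist','pics/w1.png'); np.set_printoptions(suppress=True,precision=3)
print(s['eef_pos'],s['tcp_rot'],d['hand_eye'],d['vertical_fov'],d['cx'],d['cy'])
s,d=save('top','pics/t1.png'); s,d=save('side','pics/s1.png')
E
```

```text
[ 398.683 -390.594  243.978] [-3.141  0.     0.26 ] [[  -0.      -0.962   -0.275   71.32 ]
 [   1.       0.      -0.001   -0.261]
 [   0.001   -0.275    0.962 -132.418]
 [   0.       0.       0.       1.   ]] 65.70646984690485 321.09794307392553 205.17360073615004
```

View pics/w1.png

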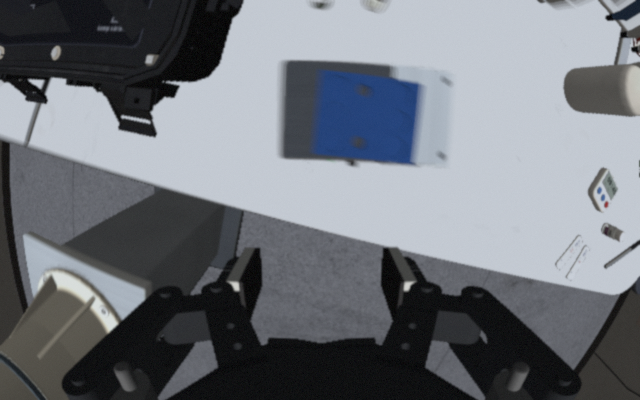

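View pics/s1.png

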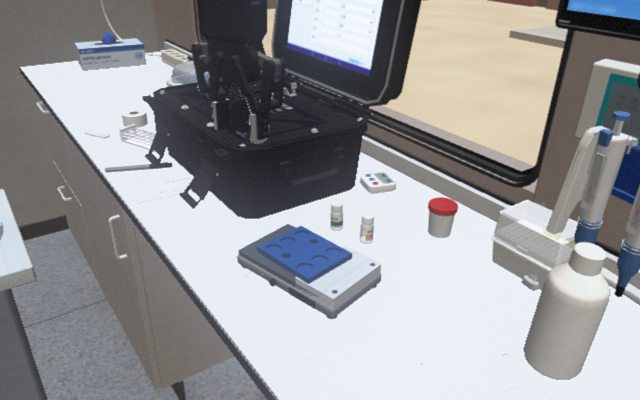

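```bash
cat >> h.py <<'E'
from scipy.spatial.transform import Rotation as Ro
def wT(s,d):
    T=np.eye(4);T[:3,:3]=Ro.from_euler('xyz',s['tcp_rot']).as_matrix();T[:3,3]=s['eef_pos']
    return T@d['hand_eye']
def wproj(s,d,P):
    P=np.asarray(P,float); C=np.linalg.inv(wT(s,d)); p=P@C[:3,:3].T+C[:3,3]
    f=200/np.tan(np.radians(d['vertical_fov'])/2); rr=np.hypot(p[...,0],p[...,1]); th=np.arctan2(rr,p[...,2])
    k=f*th/np.maximum(rr,1e-9); return np.stack([d['cx']+k*p[...,0],d['cy']+k*p[...,1]],-1)
def tproj(d,P):
    C=d['camera_from_world']; p=np.asarray(P,float)@C[:3,:3].T+C[:3,3]
    f=200/np.tan(np.radians(d['vertical_fov'])/2); return np.stack([d['cx']+f*p[...,0]/p[...,2],d['cy']+f*p[...,1]/p[...,2]],-1)
# rectified view: 3 px/mm, col grows with -y, row grows with -x
def rect(d,proj,z,x1,y1,W=240,H=180,k=3):
    j,i=np.meshgrid(np.arange(W*k),np.arange(H*k)); P=np.stack([x1-i/k,y1-j/k,np.full(i.shape,float(z))],-1)
    uv=proj(P).astype(np.float32); im=cv2.cvtColor(d['frame'],cv2.COLOR_RGB2BGR)
    return cv2.remap(im,uv[...,0],uv[...,1],cv2.INTER_CUBIC)
E
python3 - <<'E'
from h import *
s,d=save('wrist','pics/w2.png'); import pickle; pickle.dump((s,d),open('w2.pkl','wb'))
a=rect(d,lambda P:wproj(s,d,P),39,575,-295)
t=dict(np.load('last_top.npz')); b=rect(t,lambda P:tproj(t,P),39,575,-295)
cv2.imwrite('pics/r2w.png',a); cv2.imwrite('pics/r2t.png',b)
E
```

```text
(no output)
```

View pics/r2w.png

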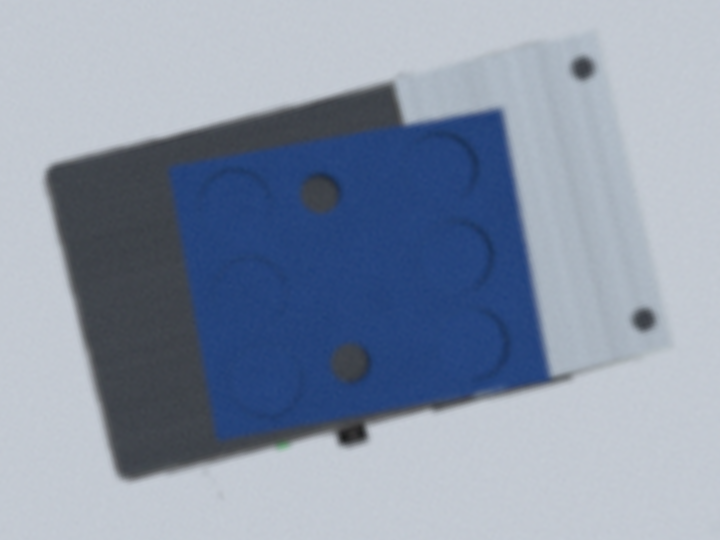

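View pics/r2t.png

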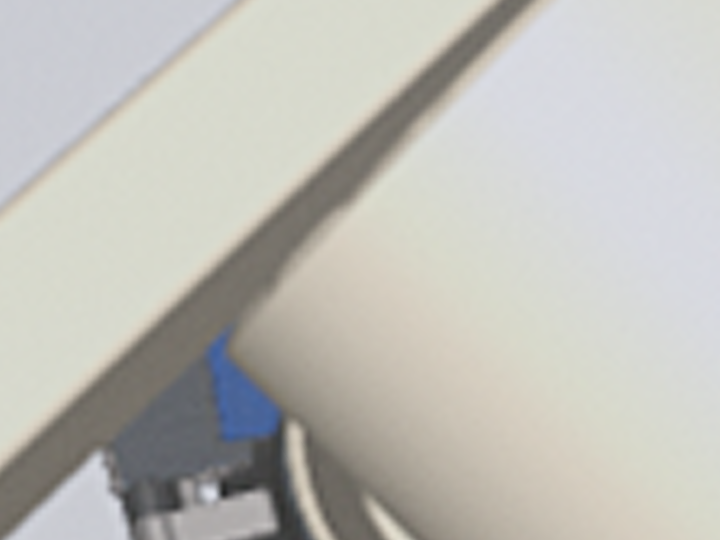

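```bash
cat >> h.py <<'E'
def tf(o,yaw,pts): # pts Nx3 local -> world
    c,s_=np.cos(yaw),np.sin(yaw); p=np.asarray(pts,float); return np.stack([o[0]+c*p[:,0]-s_*p[:,1],o[1]+s_*p[:,0]+c*p[:,1],p[:,2]],-1)
def plate(d,proj,z=48,x1=575,y1=-295):
    k=3;a=rect(d,proj,z,x1,y1); h=cv2.cvtColor(a,cv2.COLOR_BGR2HSV); m=cv2.inRange(h,(100,130,60),(125,255,255))
    m=cv2.morphologyEx(m,cv2.MORPH_CLOSE,np.ones((55,55)))
    cs,_=cv2.findContours(m,cv2.RETR_EXTERNAL,cv2.CHAIN_APPROX_NONE); c=max(cs,key=cv2.contourArea)[:,0].astype(np.float32)
    q=np.stack([x1-c[:,1]/k,y1-c[:,0]/k],-1).astype(np.float32); (cx,cy),(w,hh),an=cv2.minAreaRect(q)
    # yaw of +x axis = along long side near 100 deg
    yaw=np.radians(an if w>hh else an+90); 
    while yaw<np.radians(60): yaw+=np.pi
    while yaw>np.radians(150): yaw-=np.pi
    return np.array([cx,cy]),yaw,(w,hh)
def overlay(d,proj,fn,S,yS,Pl=None,yP=None,zt=48,x1=575,y1=-295,zr=39):
    k=3; a=rect(d,proj,zr,x1,y1); u0=lambda P:None
    # draw by projecting to image then locating in rect: use pinhole-free approach: ray to plane zr
    def cam():
        return wT(*SD)[:3,3]
    o=CAM
    def draw(P,col,closed=True):
        P=np.asarray(P); t=(zr-o[2])/(P[:,2]-o[2]); Q=o+(P-o)*t[:,None]
        pp=np.stack([(y1-Q[:,1])*k,(x1-Q[:,0])*k],-1); cv2.polylines(a,[np.round(pp*8).astype(np.int32)],closed,col,1,cv2.LINE_AA,3)
    bx=lambda x0,x1_,y0,y1_,z:[[x0,y0,z],[x1_,y0,z],[x1_,y1_,z],[x0,y1_,z]]
    draw(tf(S,yS,bx(-129,-59,-55,55,39)),(0,0,255)); draw(tf(S,yS,bx(-59,62,-55,55,30)),(0,255,255))
    th=np.linspace(0,6.28,25)
    for y in(28,-28): draw(tf(S,yS,np.stack([8+2.5*np.cos(th),y+2.5*np.sin(th),0*th+39],-1)),(0,255,0))
    if Pl is not None:
        draw(tf(Pl,yP,bx(-55,55,-45,45,zt)),(255,0,255))
        for y in(28,-28): draw(tf(Pl,yP,np.stack([8+6.5*np.cos(th),y+6.5*np.sin(th),0*th+zt],-1)),(255,0,255))
    cv2.imwrite(fn,a)
def rel(S,yS,P,yP):
    d=P-S; c,s_=np.cos(yS),np.sin(yS); return c*d[0]+s_*d[1],-s_*d[0]+c*d[1],yP-yS
E
cat > fit.py <<'E'
import h,pickle; from h import *
s,d=pickle.load(open('w2.pkl','rb')); h.CAM=wT(s,d)[:3,3]; pr=lambda P:wproj(s,d,P)
S=np.array([482.3,-381.]);yS=np.radians(103.5)
P,yP,wh=plate(d,pr); print(P,np.degrees(yP),wh,rel(S,yS,P,yP))
overlay(d,pr,'pics/ov2.png',S,yS,P,yP)
E
python3 fit.py
```

```text
[ 483.26702881 -413.17074585] 100.10189151763916 (90.27764129638672, 109.01142120361328) (np.float64(-31.507613972999863), np.float64(6.569801744743364), np.float64(-0.05930818135714433))
```

View pics/ov2.png

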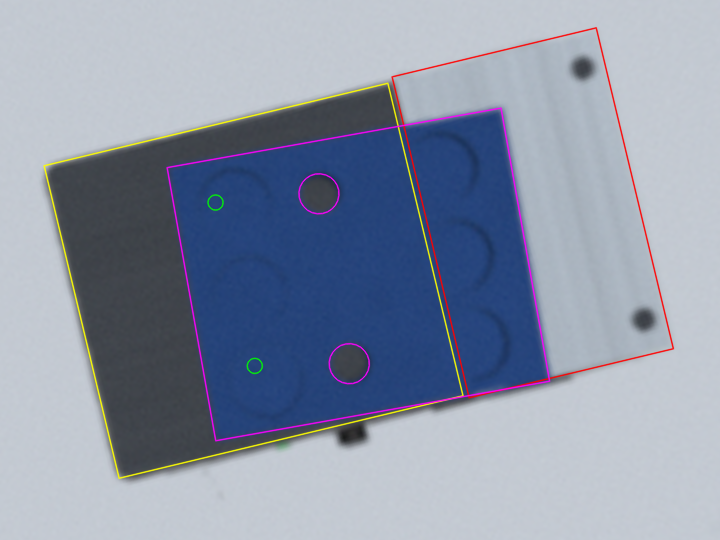

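Request:
servo_tool(
  rows=[
    [[0.35,-2.05,-2],-0.025,6],
    [[0.35,-2.05,-3],0,6],
    [[0,0,-4],0,6],
    [[0,0,-4],0,6],
    [[0,0,-4],0,6],
  ],
)

```text
clock: 2.8
eef_pos: [406.5, -428.3, 73.1]
tcp_rot: [3.141, -0.0, 0.243]
contact_force: [-0.1, -0.2, -0.5]
opening: 0.7
```

Request:
servo_tool(
  rows=[
    [[0,0,-1.4],0,6],
    [[0,0,0],0,6],
  ],
)

```text
clock: 2.97
eef_pos: [404.4, -425.8, 56.3]
tcp_rot: [-3.134, 0.004, 0.243]
contact_force: [-0.3, 0.0, 0.0]
opening: 0.702
```

```bash
python3 - <<'E'
from h import *
import pickle
s,d=save('side','pics/s3.png'); a=cv2.imread('pics/s3.png')[180:330,200:400]; cv2.imwrite('pics/s3z.png',cv2.resize(a,None,fx=4,fy=4,interpolation=cv2.INTER_CUBIC))
s,d=save('wrist','pics/w3.png'); pickle.dump((s,d),open('w3.pkl','wb'))
print(s['eef_pos'],s['tcp_rot'])
E
```

```text
[ 405.55902704 -427.27398104   58.71126394] [-3.13753768e+00  2.10580274e-03  2.42564734e-01]
```

View pics/s3z.png

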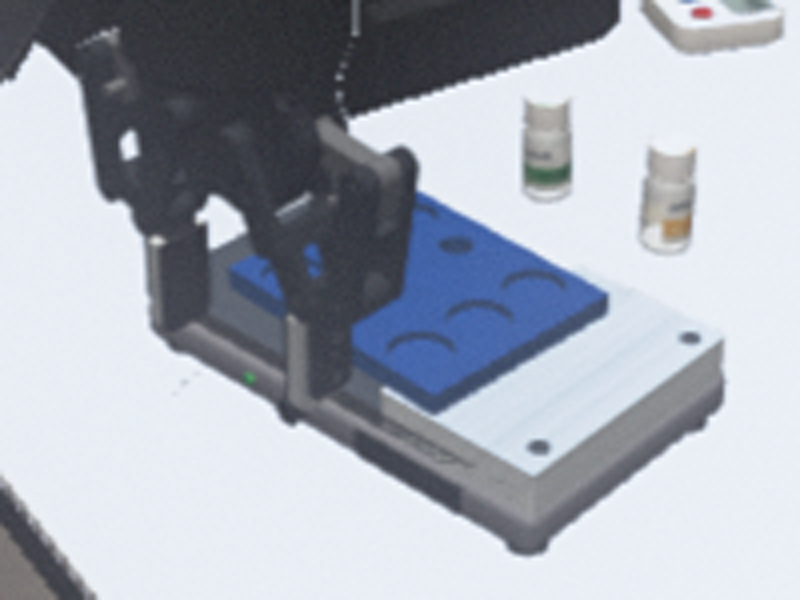

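View pics/w3.png

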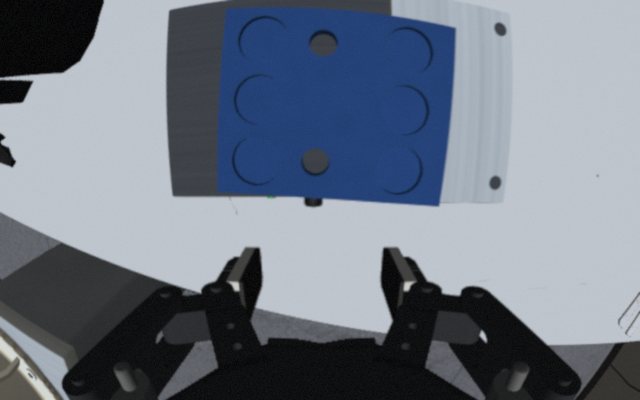

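```bash
python3 - <<'E'
from h import *
d=dict(np.load('last_side.npz'))
for u,v in((276,276),(276,272),(280,276),(283,272),(243,258),(247,256)): print(u,v,world(d,u,v).round(1))
s=r.sense(); print(s['clock'],s['eef_pos'],s['tcp_rot'],s['qpos'],s['qvel'])
E
```

```text
276 276 [ 405.9 -465.3   61. ]
276 272 [ 405.8 -465.8   67.8]
280 276 [ 409.7 -469.3   61.9]
283 272 [ 416.3 -466.2   63.9]
243 258 [ 392.2 -398.2   56.8]
247 256 [ 398.8 -397.8   57.5]
3.0667 [ 406.61268422 -428.56357292   60.47237552] [-3.14059018e+00  4.42552019e-04  2.42345116e-01] [-8.14274623e-01  5.26703208e-01  1.83615260e+00  1.53174314e-04
  7.79827363e-01  5.14067838e-01] [-0.00499977 -0.03346675 -0.02815778 -0.00251986  0.0034972   0.00095046]
```

Request:
servo_tool(
  rows=[
    [[0,-0.3,-0.5],-0.007,6],
    [[0,0,-0.55],0,6],
    [[0,0,0],0,6],
  ],
)

```text
clock: 3.32
eef_pos: [406.8, -433.0, 50.3]
tcp_rot: [3.14, -0.001, 0.234]
contact_force: [-0.8, 0.2, 0.4]
opening: 0.702
```

```bash
python3 - <<'E'
from h import *
s,d=save('side','pics/s4.png'); a=cv2.imread('pics/s4.png')[230:300,220:340]; cv2.imwrite('pics/s4z.png',cv2.resize(a,None,fx=6,fy=6,interpolation=cv2.INTER_CUBIC))
s=r.sense(); print(s['clock'],s['eef_pos'],s['tcp_rot'])
# tip low edge: scan for depth jump
for u in range(272,290,2):
    prev=None
    L=[(v,world(d,u,v).round(0)[[0,1,2]].tolist()) for v in range(276,287)]
    print(u,[ (v,p[0],p[2]) for v,p in L])
E
```

```text
3.3667 [ 406.59127533 -432.84098873   50.38283899] [ 3.14076957e+00 -4.71211115e-04  2.33849937e-01]
272 [(276, 430.0, 19.0), (277, 429.0, 19.0), (278, 429.0, 16.0), (279, 426.0, 20.0), (280, 427.0, 16.0), (281, 425.0, 17.0), (282, 425.0, 15.0), (283, 424.0, 14.0), (284, 425.0, 12.0), (285, 425.0, 10.0), (286, 424.0, 10.0)]
274 [(276, 431.0, 21.0), (277, 430.0, 20.0), (278, 430.0, 19.0), (279, 430.0, 17.0), (280, 429.0, 17.0), (281, 428.0, 16.0), (282, 427.0, 16.0), (283, 427.0, 14.0), (284, 427.0, 12.0), (285, 426.0, 12.0), (286, 434.0, -1.0)]
276 [(276, 404.0, 64.0), (277, 404.0, 62.0), (278, 404.0, 61.0), (279, 404.0, 59.0), (280, 405.0, 56.0), (281, 404.0, 56.0), (282, 404.0, 54.0), (283, 404.0, 52.0), (284, 124.0, 473.0), (285, 404.0, 49.0), (286, 436.0, -2.0)]
278 [(276, 405.0, 65.0), (277, 405.0, 64.0), (278, 405.0, 62.0), (279, 405.0, 61.0), (280, 405.0, 59.0), (281, 406.0, 56.0), (282, 405.0, 56.0), (283, 405.0, 53.0), (284, 405.0, 52.0), (285, 405.0, 51.0), (286, 405.0, 49.0)]
280 [(276, 409.0, 64.0), (277, 409.0, 62.0), (278, 408.0, 61.0), (279, 409.0, 58.0), (280, 408.0, 
[... 326 characters left out ...]
7.0), (286, 412.0, 45.0)]
284 [(276, 411.0, 67.0), (277, 411.0, 65.0), (278, 411.0, 63.0), (279, 411.0, 62.0), (280, 410.0, 61.0), (281, 411.0, 58.0), (282, 410.0, 58.0), (283, 410.0, 56.0), (284, 412.0, 52.0), (285, 416.0, 44.0), (286, 435.0, 14.0)]
286 [(276, 413.0, 66.0), (277, 413.0, 65.0), (278, 414.0, 62.0), (279, 414.0, 60.0), (280, 414.0, 59.0), (281, 414.0, 58.0), (282, 414.0, 56.0), (283, 415.0, 52.0), (284, 419.0, 45.0), (285, 436.0, 18.0), (286, 437.0, 16.0)]
288 [(276, 417.0, 64.0), (277, 418.0, 60.0), (278, 419.0, 58.0), (279, 419.0, 56.0), (280, 418.0, 56.0), (281, 418.0, 54.0), (282, 418.0, 53.0), (283, 438.0, 22.0), (284, 438.0, 20.0), (285, 437.0, 20.0), (286, 438.0, 18.0)]
```

View pics/s4z.png

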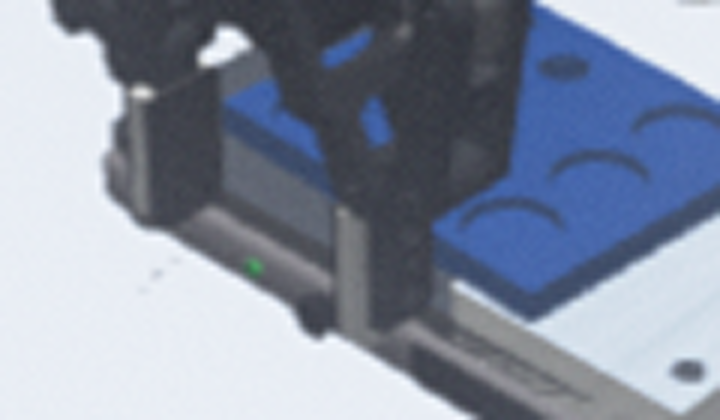

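Request:
servo_tool(
  rows=[
    [[0,0,-0.24],0,6],
    [[0.73,0.17,0],0,6],
    [[0.73,0.17,0],0,6],
    [[0.2,0.05,0],0,6],
    [[0.2,0.05,0],0,6],
  ],
)

```text
clock: 3.78
eef_pos: [425.8, -428.1, 47.5]
tcp_rot: [3.141, -0.0, 0.235]
contact_force: [-1.8, -0.2, 1.6]
opening: 0.7
```

Request:
servo_tool(
  rows=[
    [[0.1,0.025,0],0,6],
    [[0.1,0.025,0],0,6],
    [[0.1,0.025,0],0,6],
    [[0.1,0.025,0],0,6],
  ],
)

```text
clock: 4.12
eef_pos: [428.8, -427.3, 47.4]
tcp_rot: [-3.142, 0.0, 0.234]
contact_force: [-2.6, -1.8, 1.6]
opening: 0.704
```

```bash
cat > look.py <<'E'
import h,pickle,sys; from h import *
n=sys.argv[1]; z=float(sys.argv[2]) if len(sys.argv)>2 else 48
s,d=save('wrist',f'pics/w{n}.png'); pickle.dump((s,d),open(f'w{n}.pkl','wb'))
h.CAM=wT(s,d)[:3,3]; pr=lambda P:wproj(s,d,P)
S=np.array([481.6,-381.7]);yS=np.radians(103.5)
P,yP,wh=plate(d,pr,z); print(P,np.degrees(yP),wh,np.round(rel(S,yS,P,yP),3))
overlay(d,pr,f'pics/ov{n}.png',S,yS,P,yP,zt=z)
print(s['clock'],s['eef_pos'],s['tcp_rot'],s['contact_force'],np.round(rel(S,yS,s['eef_pos'][:2],0),1))
E
python3 look.py 5
```

```text
[ 486.30181885 -413.1852417 ] 100.10932445526123 (90.88712310791016, 110.17719268798828) [-31.713   2.778  -0.059]
4.1167 [ 428.78882309 -427.27210554   47.43201841] [-3.14151159e+00  2.21908224e-04  2.33574680e-01] [-2.55535444 -1.82177918  1.57972434] [-32.   62.   -1.8]
```

View pics/ov5.png

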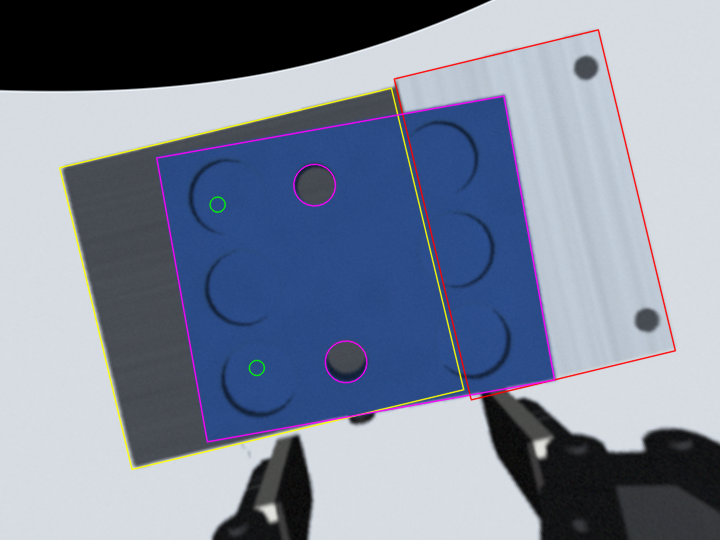

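Request:
servo_tool(
  rows=[
    [[0.1,0.025,0],0,6],
    [[0.1,0.025,0],0,6],
    [[0.08,0.02,0],0,6],
    [[0,0,0],0,6],
  ],
)

```text
clock: 4.5
eef_pos: [432.0, -426.5, 47.4]
tcp_rot: [3.142, -0.0, 0.234]
contact_force: [-1.3, -0.6, 1.2]
opening: 0.705
```

```bash
python3 look.py 6
```

```text
[ 489.39334106 -412.2467041 ] 100.30496406555176 (90.78443908691406, 110.28277587890625) [-31.522  -0.447  -0.056]
4.5 [ 431.97318681 -426.50740169   47.3902004 ] [ 3.14153204e+00 -1.31545102e-04  2.33814679e-01] [-1.33828695 -0.6006047   1.16167467] [-32.   58.7  -1.8]
```

Request:
servo_tool(
  rows=[
    [[-1.0,-0.25,0],0,6],
    [[-1.0,-0.25,0.5],0,6],
    [[0,0,3],0.12,6],
    [[0,0,3],0.121,6],
    [[0.8,-0.5,0],0.121,6],
  ],
)

```text
clock: 4.97
eef_pos: [419.6, -438.1, 117.5]
tcp_rot: [3.137, -0.001, 0.601]
contact_force: [0.7, -0.6, 0.2]
opening: 0.702
```

Request:
servo_tool(
  rows=[
    [[0.8,-0.5,0],0.121,6],
    [[0.8,-0.5,0],0.121,6],
    [[0.8,-0.5,0],0.121,6],
    [[0.8,-0.5,0],0.121,6],
    [[0.8,-0.5,0],0.121,6],
  ],
)

```text
clock: 5.38
eef_pos: [459.1, -461.9, 112.6]
tcp_rot: [-3.141, -0.0, 1.206]
contact_force: [0.0, 0.5, 0.1]
opening: 0.701
```

Request:
servo_tool(
  rows=[
    [[0.8,-0.6,0],0.121,6],
    [[0.8,-0.6,0],0.121,6],
    [[0.8,-0.6,0],0.121,6],
    [[0.8,-0.6,0],0.121,6],
    [[0.8,-0.8,0],0.121,6],
  ],
)

```text
clock: 5.8
eef_pos: [499.0, -493.8, 112.5]
tcp_rot: [-3.141, -0.001, 1.812]
contact_force: [0.7, -0.4, -0.4]
opening: 0.704
```

Request:
servo_tool(
  rows=[
    [[0,0,0],0,6],
    [[0,0,0],0,6],
  ],
)

```text
clock: 5.97
eef_pos: [499.0, -493.7, 112.3]
tcp_rot: [-3.141, -0.0, 1.802]
contact_force: [-0.5, 0.4, -0.1]
opening: 0.7
```

```bash
python3 look.py 7
```

```text
[ 489.48178101 -411.90585327] 100.33651065826416 (90.5399169921875, 109.9266128540039) [-31.211  -0.613  -0.055]
5.9667 [ 498.98444334 -493.71406458  112.33080084] [-3.14145412e+00 -3.24635533e-04  1.80151744e+00] [-0.54228954  0.44223748 -0.12703454] [-113.     9.2   -1.8]
```

View pics/ov7.png

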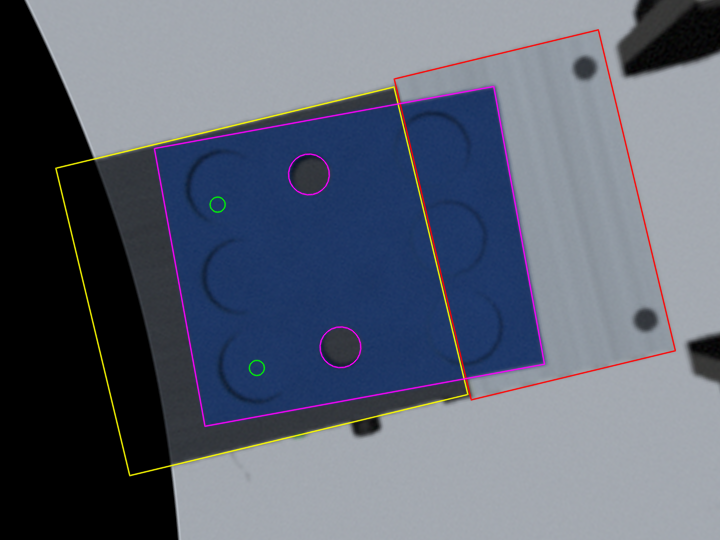

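Request:
servo_tool(
  rows=[
    [[0.94,0,-1],0.005,6],
    [[0,0,-2],0,6],
    [[0,0,-1.5],0,6],
    [[0,0,-1],0,6],
    [[0,0,-0.5],0,6],
  ],
)

```text
clock: 6.43
eef_pos: [508.1, -492.3, 49.8]
tcp_rot: [-3.14, -0.003, 1.81]
contact_force: [0.0, 0.4, -0.3]
opening: 0.7
```

Request:
servo_tool(
  rows=[
    [[0,0,-0.2],0,6],
    [[0,0,-0.2],0,6],
    [[0,0,0],0,6],
  ],
)

```text
clock: 6.68
eef_pos: [509.3, -493.7, 48.5]
tcp_rot: [3.141, 0.0, 1.811]
contact_force: [0.5, -0.1, 0.4]
opening: 0.706
```

```bash
python3 look.py 8;python3 - <<'E'
from h import *
s,d=save('side','pics/s8.png'); a=cv2.imread('pics/s8.png')[220:320,230:390]; cv2.imwrite('pics/s8z.png',cv2.resize(a,None,fx=5,fy=5,interpolation=cv2.INTER_CUBIC))
E
```

```text
[ 490.33654785 -416.37042236] 100.35908889770508 (90.59210205078125, 101.59609985351562) [-35.752  -0.402  -0.055]
6.6833 [ 509.33575206 -493.67782172   48.53723297] [3.14137872e+00 3.07062077e-04 1.81051001e+00] [ 0.54954284 -0.10195068  0.41807206] [-115.4   -0.8   -1.8]
```

View pics/s8z.png

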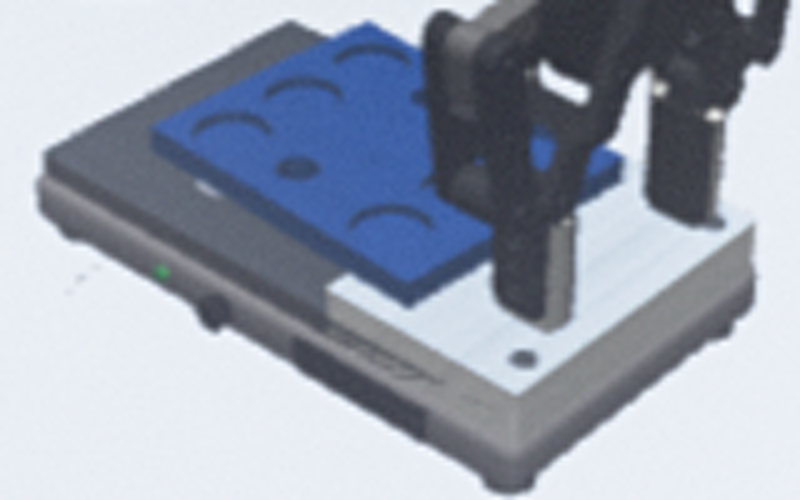

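Request:
servo_tool(
  rows=[
    [[-0.14,0.58,-0.1],-0.004,6],
    [[-0.12,0.5,0],0,6],
    [[-0.05,0.2,0],0,6],
    [[-0.05,0.2,0],0,6],
    [[-0.05,0.2,0],0,6],
  ],
)

```text
clock: 7.2
eef_pos: [505.3, -476.6, 47.7]
tcp_rot: [3.141, 0.001, 1.807]
contact_force: [0.5, -1.0, -0.6]
opening: 0.701
```

Request:
servo_tool(
  rows=[
    [[-0.05,0.2,0],0,6],
    [[-0.05,0.2,0],0,6],
    [[-0.05,0.2,0],0,6],
    [[-0.05,0.2,0],0,6],
    [[0,0,0],0,6],
  ],
)

```text
clock: 7.62
eef_pos: [503.1, -468.6, 47.6]
tcp_rot: [3.141, 0.0, 1.807]
contact_force: [0.4, -1.0, 2.2]
opening: 0.699
```

```bash
python3 look.py 9
```

```text
[ 484.66564941 -404.68426514] 103.4731912612915 (90.84909057617188, 110.84236145019531) [-23.065   2.385  -0.   ]
7.6167 [ 503.13568868 -468.57147043   47.58096276] [3.14146182e+00 2.69513473e-04 1.80690352e+00] [ 0.44868631 -0.9919133   2.19154646] [-89.5  -0.7  -1.8]
```

View pics/ov9.png

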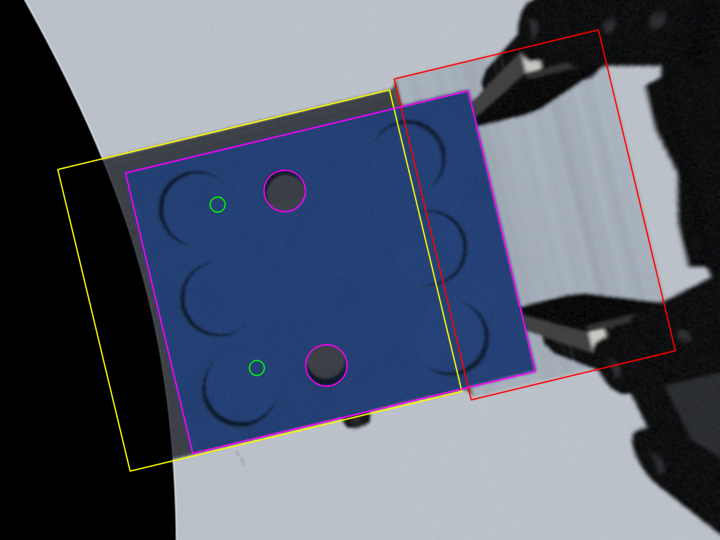

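Request:
servo_tool(
  rows=[
    [[-0.02,0.2,0],0,6],
    [[-0.02,0.2,0],0,6],
    [[-0.02,0.2,0],0,6],
    [[-0.02,0.2,0],0,6],
    [[-0.02,0.2,0],0,6],
  ],
)

```text
clock: 8.08
eef_pos: [502.1, -458.6, 47.5]
tcp_rot: [3.142, 0.0, 1.807]
contact_force: [-0.1, -2.8, 0.8]
opening: 0.701
```

```bash
python3 look.py 10
```

```text
[ 483.82315063 -394.79089355] 103.51653957366943 (90.5955581665039, 110.92658233642578) [-13.248   0.894   0.   ]
8.0833 [ 502.12234027 -458.61964914   47.47218781] [3.14150721e+00 2.64243226e-04 1.80684640e+00] [-0.07915424 -2.78061254  0.81511728] [-79.6  -2.   -1.8]
```

Request:
servo_tool(
  rows=[
    [[-0.02,0.2,0],0,6],
    [[-0.02,0.2,0],0,6],
    [[-0.02,0.2,0],0,6],
    [[0,0,0],0,6],
  ],
)

```text
clock: 8.47
eef_pos: [501.4, -452.2, 47.4]
tcp_rot: [-3.142, -0.0, 1.807]
contact_force: [0.0, -1.6, 0.0]
opening: 0.706
```

```bash
python3 look.py 11
```

```text
[ 483.14065552 -388.39205933] 103.53584957122803 (90.53085327148438, 110.8935317993164) [-6.867e+00  6.400e-02  1.000e-03]
8.4667 [ 501.41749994 -452.24472597   47.35952101] [-3.14151141e+00 -3.66579429e-04  1.80686295e+00] [ 0.01542407 -1.64292479  0.02910955] [-73.2  -2.8  -1.8]
```

View pics/ov11.png

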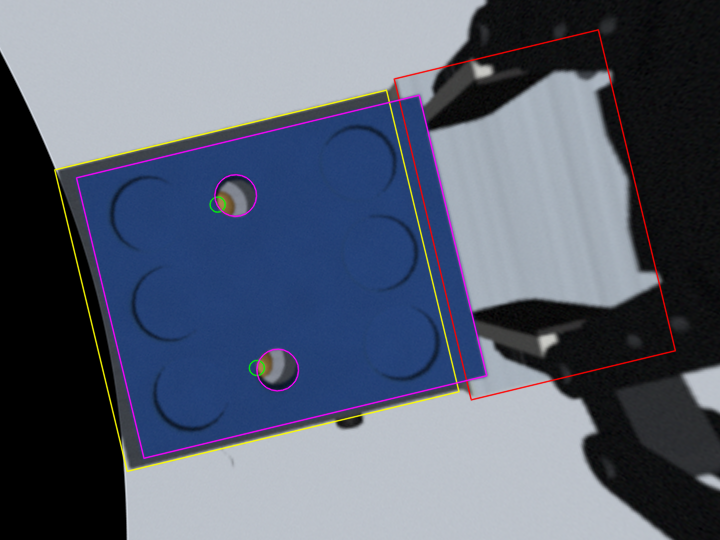

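Request:
servo_tool(
  rows=[
    [[-0.03,0.12,0],0,6],
    [[-0.03,0.12,0],0,6],
    [[-0.03,0.12,0],0,6],
    [[0,0,0],0,6],
    [[0,0,0],0,6],
  ],
)

```text
clock: 8.93
eef_pos: [500.3, -448.6, 47.1]
tcp_rot: [-3.141, -0.001, 1.807]
contact_force: [-1.0, -0.2, 0.4]
opening: 0.704
```

```bash
python3 look.py 12
```

```text
[ 482.09127808 -381.9914856 ] 103.49573421478271 (84.74034118652344, 103.5138931274414) [-0.398 -0.41  -0.   ]
8.9333 [ 500.27951955 -448.59216944   47.07022577] [-3.14106532e+00 -9.94942580e-04  1.80689293e+00] [-0.97539595 -0.18276116  0.41836338] [-69.4  -2.5  -1.8]
```

View pics/ov12.png

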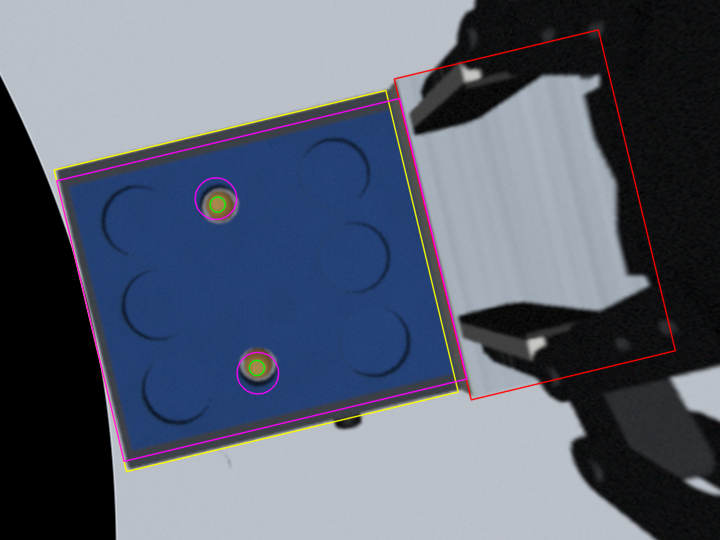

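The plate has dropped over both pins. I'll back off, rise clear and check.

Request:
servo_tool(
  rows=[
    [[0.2,-0.8,0.2],0,6],
    [[0.2,-0.8,0.5],0,6],
    [[0,0,2.5],0,6],
    [[0,0,4],0,6],
    [[0,0,4],0,6],
  ],
)

```text
clock: 9.4
eef_pos: [504.0, -465.5, 159.9]
tcp_rot: [-3.14, -0.002, 1.806]
contact_force: [1.2, -0.3, 1.1]
opening: 0.705
```

Request:
servo_tool(
  rows=[
    [[0,0,3],0,6],
    [[0,0,2],0,6],
    [[0,0,0],0,6],
    [[0,0,0],0,6],
    [[0,0,0],0,6],
  ],
)

```text
clock: 9.82
eef_pos: [504.2, -465.3, 208.8]
tcp_rot: [-3.141, -0.001, 1.806]
contact_force: [-0.9, 1.0, -0.7]
opening: 0.701
```

```bash
python3 look.py 13 39; python3 - <<'E'
from h import *
s,d=save('side','pics/s13.png'); a=cv2.imread('pics/s13.png')[190:320,225:395]; cv2.imwrite('pics/s13z.png',cv2.resize(a,None,fx=4.5,fy=4.5,interpolation=cv2.INTER_CUBIC))
for n in('0','13'):
    a=cv2.imread(f'pics/s{n if n!="0" else ""}.png') if n!='0' else cv2.imread('pics/side0.png')
    print(n,a[200:250,325:380].mean(axis=(0,1)))
a=cv2.imread('pics/side0.png')[200:248,325:380].astype(int);b=cv2.imread('pics/s13.png')[200:248,325:380].astype(int);print('vial region diff',abs(a-b).mean())
S=np.array([481.6,-381.7]);C=d['camera_from_world']
pts=tf(S,np.radians(103.5),[[x,y,39] for x in(-40,40) for y in(-36,0,36)]+[[-80,0,39],[-100,-20,39]])
for p in pts:
    u,v=tproj(d,p); u=int(round(u));v=int(round(v)); print(u,v,np.median([world(d,u+i,v+j)[2] for i in(-1,0,1) for j in(-1,0,1)]).round(1))
E
```

```text
[ 481.7555542  -381.89904785] 103.44287204742432 (90.4551773071289, 110.48759460449219) [-0.23  -0.105 -0.001]
9.8167 [ 504.22977491 -465.31068732  208.84852537] [-3.14117256e+00 -5.24263828e-04  1.80649567e+00] [-0.91716699  1.01275862 -0.69812433] [-86.6  -2.5  -1.8]
0 [222.05963636 215.21927273 210.20290909]
13 [223.65963636 217.57381818 212.89563636]
vial region diff 2.5582070707070708
326 245 36.5
310 254 34.0
293 264 34.2
288 226 38.2
272 235 36.0
255 244 35.2
330 265 38.7
350 264 38.7
```

View pics/ov13.png

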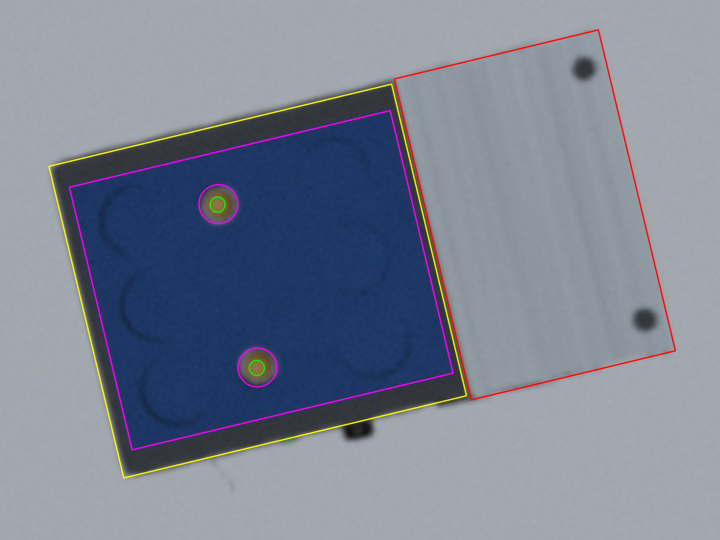

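View pics/s13z.png

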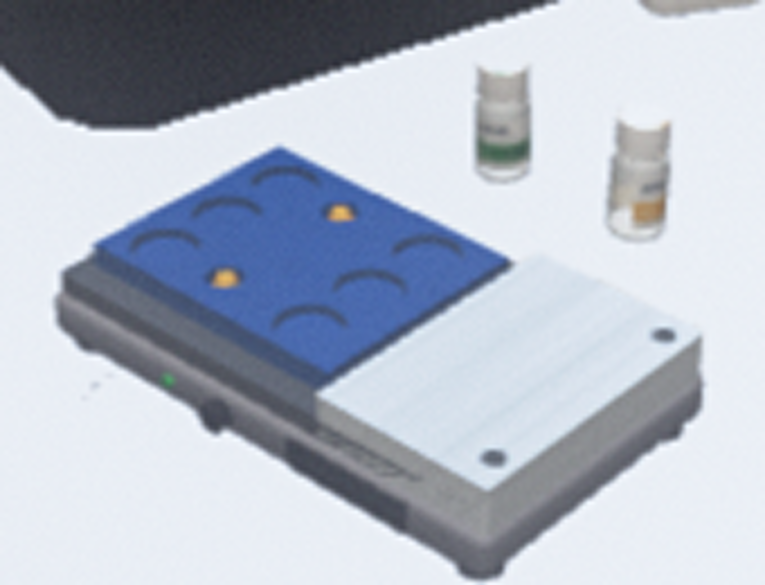

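Both pins stand concentric in their holes (rectified view (218,204) and (257,367)), and the plate is flat and flush with the ledge. The vials haven't moved and the arm is well clear.

```bash
python3 -c "
from rig import r
print(r.sign_off())"
```

```text
the job is handed in; nothing more can be done
None
```

The plate is seated on both pins, flat on the deck and flush with the ledge, and I handed the job in at about 10 s on the robot's clock.

I pushed only with the fingertips, holding the fingers about 60 mm apart. One push on the plate's side took out the sideways offset. Pushes on its rear edge then squared it up and slid it forward until both holes dropped over the pins. I backed off and raised the tool to about 209 mm.

**Final checks:**
- **Position:** the plate measured within 0.3 mm and 0.001 rad of seated in the last wrist picture, assuming its top was at z 39 mm. Both pins are centred in their holes.
- **Height:** side-camera depth read 34–38 mm on the plate's top, against 38.7 mm on the ledge. The true value should be 39 mm. I put the spread down to depth noise, because the picture shows the plate flat and flush.
- **Vials:** they look unmoved in the side picture, and the vial area changed only at noise level.
- **Forces:** readings stayed at about 3 N or less throughout.

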